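Unstack a bearing and put its spacer plate away

TASK

One stack on the bench has a bearing lying on a brown spacer plate. Lift that top bearing off and set it in the middle of the round raised seat; then lift the spacer plate the bearing lay on and lay it squarely on top of the pile of used spacer plates, long sides in line, without shifting the pile. Lower both parts into place, do not drop or throw them.

Things in the scene. Friction and masses are not known exactly. Their poses are not given: they have to be found in the camera images.
- top_bearing: Upper ball bearing of the stack with the spacer: steel ring, black seals, outside diameter 52 mm, bore 25, 15 high, about 130 g, lying flat within 6 mm of the spacer's middle, underside 33 mm above the bench. Origin: centre of underside; z up. A column of two bearings with no plate and a larger bearing (84 mm) are not part of the job.
- spacer: Spacer plate to put away: flat brown resin board 100 x 60 x 8 mm, 65 g; x along the 100 mm side, y along the 60 mm side; origin: centre of underside, 25 mm above the bench. It lies under the top bearing and on an equal lower bearing (52 mm, narrower than the plate), which lies on a fixed black board 130 x 90 x 10 mm.
- pile_top: Uppermost plate of the pile of used spacers: same board 100 x 60 x 8 mm, same axes, origin centre of its underside, 18 mm above the bench; its top face is at 26 mm. The pile is two loose plates squarely on one another on a fixed black board 130 x 90 x 10 mm. A plate may be laid on it either way round.
- seat: Round raised metal seat fixed to the bench: a flat aluminium disc 110 mm in diameter on a narrower dark foot, its flat top 25 mm above the bench. Origin: centre of its underside, on the bench; z up.
Mind the look-alikes: they are no part of the job. What is shaped like the spacer but pink is not meant. What is shaped like the pile_top but blue is not meant.

How it is judged (in metres and radians):
On the way, in this order (a step that is already met when the one before it is completed fails the run):
1. the top bearing lies flat, let go and at rest in the middle of the round seat (horizontal distance between top_bearing and seat below 0.018 m and z of top_bearing in the frame of seat between 0.021 and 0.029 m and angle between top_bearing's own z axis and vertical below 0.12 rad and contact force between the fingers and top_bearing below 0.1 N and linear speed of top_bearing below 0.02 m/s), for 0.2 s.
2. the spacer plate lies squarely on the pile of spacers, let go and at rest (horizontal distance between spacer and pile_top below 0.018 m and z of spacer in the frame of pile_top between 0.005 and 0.012 m and angle between the x axis of spacer and the x axis of pile_top, either way round below 0.21 rad and angle between spacer's own z axis and vertical below 0.1 rad and contact force between the fingers and spacer below 0.1 N and linear speed of spacer below 0.02 m/s), for 0.2 s.
At the end, for the whole second after the job is handed in: Bearing flat on the seat, centres within 18 mm; spacer flat on the pile, centre within 18 mm and long sides within 12 degrees of the plate below; the pile's top plate within 20 mm of its start; both parts released and at rest (all of step 1 and all of step 2 and distance of pile_top from where it was at the start of the episode below 0.02 m); the robot touches nothing.
It fails at once if the bearing is dropped or thrown (moves faster than 0.65 m/s out of the fingers) (contact force between the fingers and top_bearing below 0.05 N and linear speed of top_bearing above 0.65 m/s).
It fails at once if the spacer plate is dropped or thrown (moves faster than 0.65 m/s out of the fingers) (contact force between the fingers and spacer below 0.05 N and linear speed of spacer above 0.65 m/s).
It also fails if it takes over 61 s, if anything falls off the work surface, if the arm or the gripper's body presses on something with over 40 N, if the wrist force passes 120 N, or if a joint passes its speed limit or range.

ROBOT

A 6-joint arm with a two-finger parallel gripper is mounted at the origin on the work surface. World frame = base frame: x ahead of the robot, y to its left, z up, the work surface at z = 0. Lengths are in mm, angles in rad, forces in N, time in s.
With the tool pointing down it reaches from about 350 to 875 mm from the base axis. Payload 4.2 kg.
Tool frame: the origin (TCP) lies between the finger pads; the fingertips stand 11 mm ahead of it and the grasp point (between the pads) lies 8 mm behind it; z points along the fingers, y is the direction in which the jaws open and shut (so a half turn about z gives the same grasp; the last joint's range is limited). The gripper opens to 85 mm and grips with 20 to 120 N. Pads are 22 mm wide; open, the fingers measure 114 mm over their backs; the gripper's body (76 mm by 85 mm) begins 54 mm behind the grasp point. The pads swing forward as they close: fully open they stand 13 mm farther back than shut.
Start: joints at [-0.91, 0.385, 0.008, 0, -1.194, -0.259], TCP at [244.435, -575.196, 242.312] pointing down, gripper open.
Joint ranges: [-3.14, 3.14], [-1.21, 2.06], [-1.07, 1.41], [-3.16, 2.05], [-2.99, -0.16], [-3.1, 3.1]. Speed limits (rad/s): [2.79, 2.79, 3.14, 3.14, 3.14, 3.14].

INTERFACE

Orientations are given as a unit quaternion [x, y, z, w].
In Python, from bench import * gives the robot as it stands.
- The arm moves only by the tool servo_tool, never from a script. Its argument "rows" is a list of rows, each a list of 7 numbers: the opening, from 0 (shut) to 1 (fully open), then the shift along the tool's x, y, z in cm, then the turn, a rotation vector about the tool's x, y, z in degrees. A call has 1 to 12 rows; each row shifts and turns the commanded pose from where the row before left it, along the tool's axes as they then stand; what a row does not reach is not made up. A row lasts 1/10 s, in which the tool goes at most 50 mm and 8.59 degrees, less where a joint would pass 70% of its speed; a pose out of reach is approached as far as the arm can. A call is refused whole if a number of a shift passes 5 or a number of a turn 8.59, either way. A call with a gripper value outside its range is refused whole. The fingers move at their own pace and stop on an object; the grip force is fixed at half the most. Time passes only in rows, so rows that do not move let the fingers close. It gives the time, the measured TCP pose, the force and the opening at its end, in the units of the state.
- read_state(): the state, without advancing time (a new reading comes with each control period).
- get_image(name): name is "side" or "top"; returns a dict with "image" (480x640x3 uint8, red, green, blue), "mtx" (3x3 intrinsics, pixels), "extrinsics" (4x4, takes a point from camera to world coordinates). Camera axes: x right, y up, looking along -z (the intrinsics and any distortion apply to the point x, -y, -z); pixel columns grow to the right and rows downward; lengths in mm; the calibration is good to about 2 mm. A picture is of the moment at which its call begins. There is no depth.
- job_done(): hands the job in, once; it reports no verdict.
The state is a dict: "clock": time; "joints": joint angles; "joint_vel": joint speeds; "joint_efforts": joint torques, N m; "position": TCP position; "ee_rot": TCP orientation; "contact_force": force on the tool from outside, world axes, zero at the start; "wrist_torque": the same for the moment, N m; "gripper_width": finger opening in mm.
Only numpy, scipy, OpenCV 4.12 (cv2) and the standard library are available. Lean on these libraries where they do the work, as an engineer would, in place of code of your own. Each camera call takes 0.05 s, during which the arm holds its last target. There are 200 camera calls.

## Working session

There is one attempt and no reset: what is moved stays moved. The work goes in short steps, Python scripts to look and compute and a tool call to move; the robot and the scene stay as the last step left them, time stands still between calls to the robot, and variables do not carry over. Pictures are saved under pics/ and viewed, about 8 in all and at most 12, crops included, and the job is handed in when it is done.

Besides the shell and the picture viewer there is one more tool, called after "Request:" as name(argument=value, ...) on one line, values as JSON. servo_tool: Moves the arm, as the interface text tells. Its arguments: {"type":"object","properties":{"rows":{"type":"array","items":{"type":"array","items":{"type":"number"}}}},"required":["rows"]}

```bash
mkdir -p pics
cat > h.py <<'E'
from bench import *
import numpy as np, cv2
def shot(n,f):
    d=get_image(n); cv2.imwrite(f'pics/{f}.png',d['image'][:,:,::-1]); np.savez(f'pics/{f}.npz',**{k:d[k] for k in('image','mtx','extrinsics')}); return d
def load(f): return dict(np.load(f'pics/{f}.npz'))
def ray(d,u,v,z):
    K=np.array(d['mtx']);E=np.array(d['extrinsics'])
    r=np.linalg.inv(K)@[u,v,1]; r=E[:3,:3]@[r[0],-r[1],-r[2]]; o=E[:3,3]
    return o+r*(z-o[2])/r[2]
E
python3 - <<'E'
from h import *
for n in('top','side'):
    d=shot(n,n+'0'); print(n,d['mtx'],d['extrinsics'],[k for k in d])
print(read_state())
E
```

```text
top [[472.37547059   0.         318.1038122 ]
 [  0.         472.37547059 235.76095725]
 [  0.           0.           1.        ]] [[-2.15716135e-02  9.96929074e-01 -7.52800623e-02  4.29957864e+02]
 [-9.99492773e-01 -2.32689347e-02 -2.17428849e-02  1.40402774e+01]
 [-2.34278009e-02  7.47728491e-02  9.96925353e-01  1.17412101e+03]
 [ 0.00000000e+00  0.00000000e+00  0.00000000e+00  1.00000000e+00]] ['image', 'mtx', 'extrinsics']
side [[474.83377758   0.         323.71113466]
 [  0.         474.83377758 243.90926651]
 [  0.           0.           1.        ]] [[-9.96373284e-01  4.85591177e-02 -6.98733877e-02  4.15567846e+02]
 [-8.50868244e-02 -5.61695387e-01  8.22957182e-01  1.08594817e+03]
 [ 7.14515047e-04  8.25917855e-01  5.63790019e-01  7.58626251e+02]
 [ 0.00000000e+00  0.00000000e+00  0.00000000e+00  1.00000000e+00]] ['image', 'mtx', 'extrinsics']
{'clock': 0.1, 'joints': array([-9.10377973e-01,  3.85476636e-01,  6.79391551e-03, -4.13506645e-04,
       -1.19401763e+00, -2.58593775e-01]), 'joint_vel': array([-1.58824956e-03, -8.20127092e-05,  1.84594043e-03,  1.03317732e-03,
       -1.76060701e-03, -9.18815412e-04]), 'joint_efforts': array([-1.54344452e-04, -3.93320167e+01,  1.88929689e+01,  4.19796690e+00,
       -2.61154608e-03, -5.17250584e-06]), 'position': array([ 244.25554223, -574.76341606,  241.34827362]), 'ee_rot': array([-1.99488538e-01,  9.79899678e-01,  9.38491257e-04, -2.49977738e-04]), 'contact_force': array([ 0.63367219,  0.01063124, -0.42181698]), 'wrist_torque': array([-0.05807282, -0.0063274 ,  0.03553991]), 'gripper_width': 85.71697085987007}
```

View pics/top0.png

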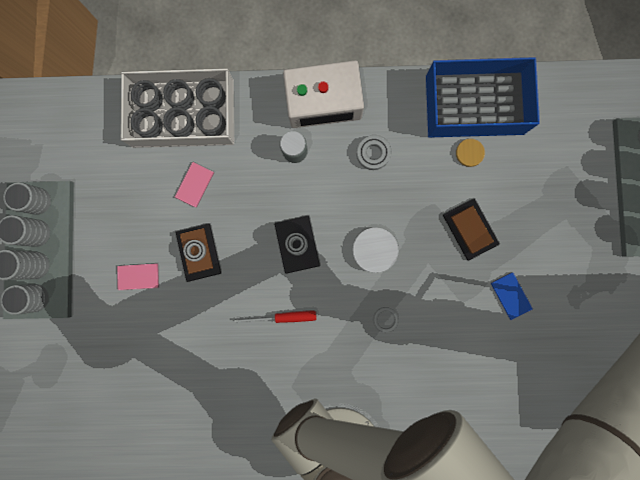

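View pics/side0.png

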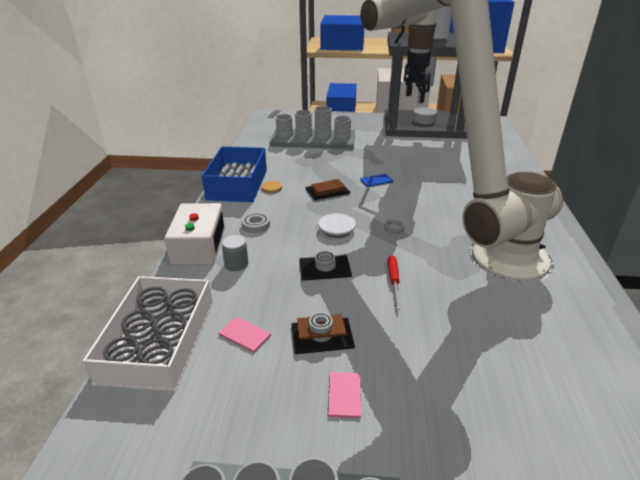

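Top view: the wanted stack is at (195,250), a bearing on a brown plate. The column of two bearings with no plate is at (296,243) and the large bearing at (374,152). The seat is the white disc at (375,249), and the brown pile is at (470,229). The pink plates at (137,277) and (194,184) and the blue one at (511,296) are look-alikes. I'll measure these and check with one crop.

```bash
cat > m.py <<'E'
from h import *
def blob(d,mask,near,r=45):
    m=np.zeros_like(mask); u,v=near; m[v-r:v+r,u-r:u+r]=mask[v-r:v+r,u-r:u+r]
    m=cv2.morphologyEx(m,cv2.MORPH_OPEN,np.ones((2,2),np.uint8))
    c=cv2.findContours(m,cv2.RETR_EXTERNAL,cv2.CHAIN_APPROX_NONE)[0]
    return max(c,key=cv2.contourArea)
def brown(d): 
    h=cv2.cvtColor(d['image'],cv2.COLOR_RGB2HSV); return cv2.inRange(h,(3,90,40),(18,255,200))
def toworld(d,c,z): return np.array([ray(d,*p,z)[:2] for p in c.reshape(-1,2)],np.float32)
def rect(w):
    (c,s,a)=cv2.minAreaRect(w); b=cv2.boxPoints((c,s,a)); e=max((b[1]-b[0],b[2]-b[1]),key=np.linalg.norm)
    return np.round(c,1),np.round(s,1),round(np.degrees(np.arctan2(e[1],e[0])),1)
E
python3 - <<'E'
from m import *
d=load('top0')
print('spacer',rect(toworld(d,blob(d,brown(d),(198,252)),33)))
print('pile',rect(toworld(d,blob(d,brown(d),(470,229)),26)))
h=cv2.cvtColor(d['image'],cv2.COLOR_RGB2HSV)
c=blob(d,cv2.inRange(h,(0,0,185),(180,40,255)),(375,249)); print('seat px',cv2.minEnclosingCircle(c))
w=toworld(d,c,25); print('seat',cv2.fitEllipse(w))
s=blob(d,cv2.bitwise_not(brown(d)),(195,250),16); print('bearing',cv2.fitEllipse(toworld(d,s,48)),cv2.boundingRect(s))
a=d['image'][205:295,150:250];b=d['image'][180:280,425:525]
cv2.imwrite('pics/crop.png',np.hstack([cv2.resize(a,(400,400),interpolation=2),cv2.resize(b,(400,400),interpolation=2)])[:,:,::-1])
E
```

```text
spacer (array([484.4, 334.4]), array([101.5,  62.5]), np.float32(12.6))
pile (array([ 521.7, -336. ]), array([103.9,  62. ]), np.float32(27.5))Traceback (most recent call last):
  File "<stdin>", line 6, in <module>
  File "m.py", line 6, in blob
    return max(c,key=cv2.contourArea)
ValueError: max() iterable argument is empty
```

Run:
```python
from m import *
d=load('top0')
h=cv2.cvtColor(d['image'],cv2.COLOR_RGB2HSV); print(h[249,375],h[249,420],h[280,375])
g=h[:,:,2]
c=blob(d,cv2.inRange(g,int(h[249,375][2])-18,255),(375,249),35); print('seat px',cv2.minEnclosingCircle(c))
print('seat',cv2.fitEllipse(toworld(d,c,25)))
s=blob(d,cv2.bitwise_not(brown(d)),(195,250),14); print('bearing',cv2.fitEllipse(toworld(d,s,48)),cv2.boundingRect(s))
a=d['image'][200:300,145:245];b=d['image'][180:280,425:525]
cv2.imwrite('pics/crop.png',np.hstack([cv2.resize(x,(400,400),interpolation=2) for x in(a,b)])[:,:,::-1])
```

```text
[ 75   3 175] [ 70   6 124] [ 70   6 137]
seat px ((376.3290710449219, 250.61244201660156), 22.3306827545166)
seat ((477.677490234375, -101.37306213378906), (105.03558349609375, 106.17478942871094), 65.01712799072266)
bearing ((482.37127685546875, 337.92041015625), (50.815338134765625, 65.04362487792969), 30.713909149169922) (182, 241, 25, 24)
```

View pics/crop.png

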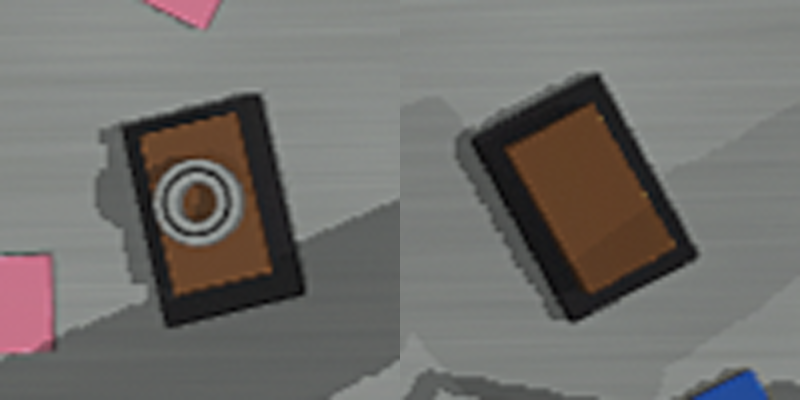

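The crop confirms both: left is the bearing on the brown spacer, with the bearing centre at crop (199,202), i.e. pixel (194.8,250.5). Right is the brown pile on its black board. Next I'll cross-check with the side view and work out the first move.

```bash
cat >> h.py <<'E'
from scipy.spatial.transform import Rotation as Ro
def rel(p,ang=None):
    "shift in tool axes (cm) after turning tool x to ang (mod 180); turn in deg about tool z; tilt error"
    s=read_state(); R=Ro.from_quat(s['ee_rot']).as_matrix(); x=np.degrees(np.arctan2(R[1,0],R[0,0])); t=0
    if ang is not None: t=-((ang-x+90)%180-90)
    R2=R@Ro.from_rotvec([0,0,t],degrees=True).as_matrix()
    print('pos',s['position'].round(1),'x-ang',x.round(1),'turn z',np.round(t,2),'shift cm',(R2.T@(np.array(p)-s['position'])/10).round(2),'R z',R[:,2].round(4),'w',s['gripper_width'].round(1),'F',s['contact_force'].round(1),'t',s['clock'])
E
python3 - <<'E'
from m import *
d=load('top0'); print('bearing top',ray(d,194.8,250.4,48))
e=load('side0'); h=cv2.cvtColor(e['image'],cv2.COLOR_RGB2HSV)
print('bearing side',ray(e,320.5,321.5,48))
print('pile side',rect(toworld(e,blob(e,brown(e),(328,187),25),26)))
print('spacer side',rect(toworld(e,blob(e,brown(e),(321,326),30),33)))
g=h[:,:,2]; c=blob(e,cv2.inRange(g,175,255),(337,225),22); print(cv2.boundingRect(c),'seat side',cv2.fitEllipse(toworld(e,c,25)))
rel([483,337,160],12.6)
E
```

```text
bearing top [486.67146797 335.34713513  48.        ]
bearing side [485.41127326 342.93848113  48.        ]
pile side (array([ 519.1, -311.6]), array([107.5,  80.8]), np.float32(28.1))
spacer side (array([482.3, 345.5]), array([102.7,  64.7]), np.float32(12.7))
(319, 214, 38, 20) seat side ((475.4017639160156, -95.75032806396484), (104.98267364501953, 108.46446990966797), 86.2749252319336)Traceback (most recent call last):
  File "<stdin>", line 8, in <module>
  File "h.py", line 16, in rel
    print('pos',s['position'].round(1),'x-ang',x.round(1),'turn z',np.round(t,2),'shift cm',(R2.T@(np.array(p)-s['position'])/10).round(2),'R z',R[:,2].round(4),'w',s['gripper_width'].round(1),'F',s['contact_force'].round(1),'t',s['clock'])
                                                                                                                                                                     ^^^^^^^^^^^^^^^^^^^^^^^^
AttributeError: 'float' object has no attribute 'round'
```

```bash
sed -i "s/s\['gripper_width'\].round(1)/np.round(s['gripper_width'],1)/" h.py
python3 - <<'E'
from h import *
rel([486.5,337,160],12.6)
E
```

```text
pos [ 244.3 -574.8  241.3] x-ang -157.0 turn z 10.41 shift cm [-43.53  83.68   8.27] R z [-9.0e-04  1.7e-03 -1.0e+00] w 85.7 F [ 0.6  0.  -0.4] t 0.1
```

Request:
servo_tool(rows=[[1, 0, 0, 0, 0, 0, 5.2], [1, 0, 0, 0, 0, 0, 5.2], [1, -3, 3, 0, 0, 0, 0], [1, -3, 3, 0, 0, 0, 0], [1, -3, 3, 0, 0, 0, 0], [1, -3, 3, 0, 0, 0, 0], [1, -3, 3, 0, 0, 0, 0], [1, -3, 3, 0, 0, 0, 0], [1, -3, 3, 0, 0, 0, 0], [1, -3, 3, 0, 0, 0, 0], [1, -2, 3, 0, 0, 0, 0], [1, -2, 3, 0, 0, 0, 0]])

```text
clock: 1.3
position: [452.4, -219.6, 241.9]
ee_rot: [-0.11, 0.994, 0.0, -0.0]
contact_force: [-0.4, 0.2, 0.1]
gripper_width: 85.4
```

Request:
servo_tool(rows=[[1, -2, 3.5, 0, 0, 0, 0], [1, -2, 3.5, 0, 0, 0, 0], [1, -2, 3.5, 0, 0, 0, 0], [1, -2, 3.5, 0, 0, 0, 0], [1, -2, 3.5, 1, 0, 0, 0], [1, -2, 3.5, 1, 0, 0, 0], [1, -2, 3.5, 1, 0, 0, 0], [1, -1.5, 3.5, 1, 0, 0, 0], [1, 0, 3.5, 1, 0, 0, 0], [1, 0, 3.5, 1, 0, 0, 0], [1, 0, 3.5, 1, 0, 0, 0], [1, 0, 3.5, 1, 0, 0, 0]])

```text
clock: 2.5
position: [510.9, 223.7, 161.5]
ee_rot: [-0.11, 0.994, -0.0, -0.0]
contact_force: [0.1, 0.0, 0.8]
gripper_width: 85.3
```

Run:
```python
from h import *
rel([486.5,337,100],12.6)
```

```text
pos [510.9 223.7 161.5] x-ang -167.4 turn z 0.02 shift cm [-0.1  11.59  6.15] R z [-7.e-04 -5.e-04 -1.e+00] w 85.3 F [0.1 0.  0.8] t 2.5
```

Request:
servo_tool(rows=[[1, 0, 3, 0, 0, 0, 0], [1, 0, 3, 1, 0, 0, 0], [1, 0, 3, 1, 0, 0, 0], [1, -0.1, 2.6, 1.5, 0, 0, 0], [1, 0, 0, 2, 0, 0, 0], [1, 0, 0, 1.5, 0, 0, 0], [1, 0, 0, 0, 0, 0, 0], [1, 0, 0, 0, 0, 0, 0]])

```text
clock: 3.3
position: [487.3, 335.8, 92.2]
ee_rot: [-0.11, 0.994, -0.0, -0.0]
contact_force: [0.7, 0.1, 0.2]
gripper_width: 85.3
```

Run:
```python
from h import *
rel([486.5,337,47],12.6)
d=shot('side','s1');t=shot('top','t1')
a=d['image'][230:380,230:430];b=t['image'][170:320,95:295]
cv2.imwrite('pics/s1c.png',np.vstack([cv2.resize(x,(400,300),interpolation=2) for x in(a,b)])[:,:,::-1])
```

```text
pos [487.3 335.8  92.2] x-ang -167.4 turn z 0.03 shift cm [0.05 0.14 4.52] R z [-2.e-04 -7.e-04 -1.e+00] w 85.3 F [0.7 0.1 0.2] t 3.3
```

View pics/s1c.png

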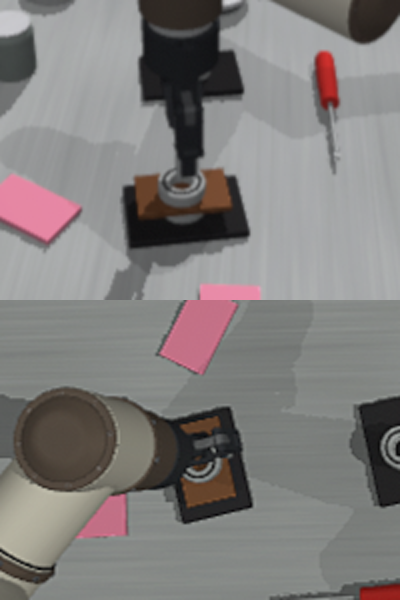

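Side crop: the near finger is in line with the bearing at crop (182,185), and the tool is centred over the plate. I'll lower and close.

Request:
servo_tool(rows=[[1, 0.05, 0.15, 1.5, 0, 0, 0], [1, 0, 0, 1.5, 0, 0, 0], [1, 0, 0, 1, 0, 0, 0], [1, 0, 0, 0.5, 0, 0, 0], [1, 0, 0, 0, 0, 0, 0], [0.5, 0, 0, 0, 0, 0, 0], [0.5, 0, 0, 0, 0, 0, 0], [0.5, 0, 0, 0, 0, 0, 0], [0.5, 0, 0, 0, 0, 0, 0]])

```text
clock: 4.3
position: [487.0, 337.8, 49.0]
ee_rot: [-0.11, 0.994, 0.001, 0.001]
contact_force: [-2.0, -0.7, 4.9]
gripper_width: 48.5
```

Run:
```python
from h import *
rel([486.5,337,47],12.6)
d=shot('side','s2');t=shot('top','t2')
a=d['image'][270:370,270:370];b=t['image'][200:300,145:245]
cv2.imwrite('pics/s2c.png',np.hstack([cv2.resize(x,(400,400),interpolation=2) for x in(a,b)])[:,:,::-1])
```

```text
pos [487.  337.8  49. ] x-ang -167.3 turn z 0.06 shift cm [ 0.06 -0.07  0.2 ] R z [ 0.0018  0.0014 -1.    ] w 48.5 F [-2.  -0.7  4.9] t 4.3
```

View pics/s2c.png

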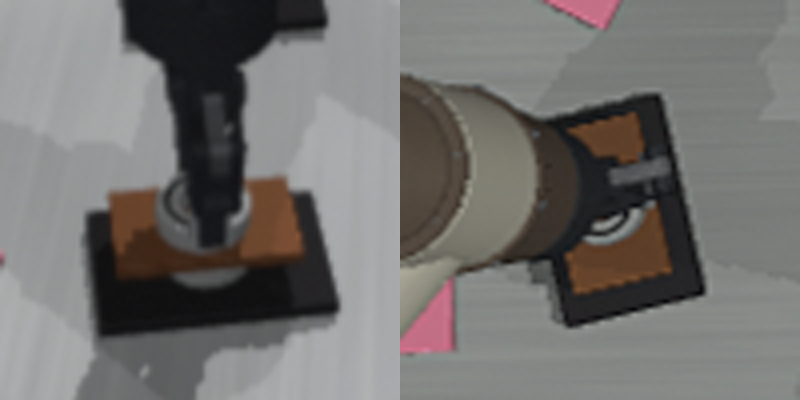

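The fingers are on either side of the bearing, with the near finger at crop (210,215). The tips press lightly on the plate (about 5 N), so I'll tighten and lift slowly.

Request:
servo_tool(rows=[[0.3, 0, 0, -0.1, 0, 0, 0], [0.3, 0, 0, -0.1, 0, 0, 0], [0.3, 0, 0, 0, 0, 0, 0], [0.3, 0, 0, -0.3, 0, 0, 0], [0.3, 0, 0, -0.5, 0, 0, 0], [0.3, 0, 0, -1, 0, 0, 0], [0.3, 0, 0, -1, 0, 0, 0], [0.3, 0, 0, 0, 0, 0, 0]])

```text
clock: 5.2
position: [487.5, 338.3, 79.7]
ee_rot: [-0.11, 0.994, 0.001, 0.002]
contact_force: [-0.4, -1.1, -1.1]
gripper_width: 48.7
```

Run:
```python
from h import *
rel([477,-100,160])
d=shot('side','s3');t=shot('top','t3')
a=d['image'][260:360,270:370];b=t['image'][200:300,145:245]
cv2.imwrite('pics/s3c.png',np.hstack([cv2.resize(x,(400,400),interpolation=2) for x in(a,b)])[:,:,::-1])
```

```text
pos [487.5 338.3  79.7] x-ang -167.4 turn z 0 shift cm [ 10.59 -42.52  -8.18] R z [ 0.0032  0.0032 -1.    ] w 48.7 F [-0.4 -1.1 -1.1] t 5.2
```

View pics/s3c.png

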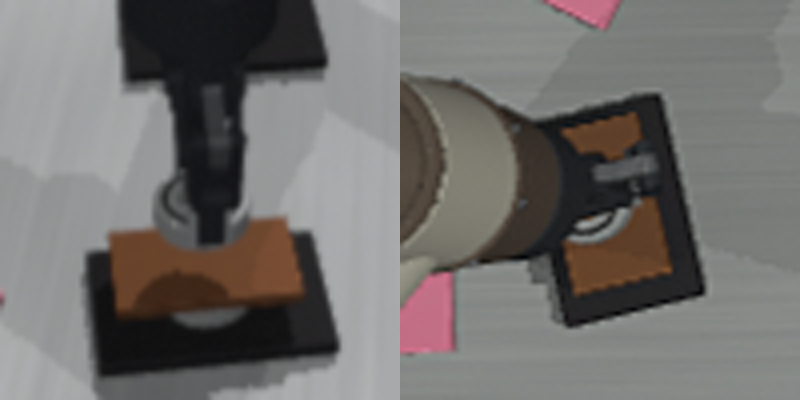

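Only the bearing came up; the plate is still level on the lower bearing. I'll carry it to the seat.

Request:
servo_tool(rows=[[0.3, 0, 0, -1, 0, 0, 0], [0.3, 0, -0.5, -2, 0, 0, 0], [0.3, 0, -1.5, -2, 0, 0, 0], [0.3, 0.5, -3, 0, 0, 0, 0], [0.3, 1, -4, 0, 0, 0, 0], [0.3, 1, -4, 0, 0, 0, 0], [0.3, 1, -4, 0, 0, 0, 0], [0.3, 1, -4, 0, 0, 0, 0], [0.3, 1, -4, 0, 0, 0, 0], [0.3, 1, -4, 0, 0, 0, 0], [0.3, 1, -4, 0, 0, 0, 0], [0.3, 1, -3, 0, 0, 0, 0]])

```text
clock: 6.5
position: [481.8, -34.7, 127.8]
ee_rot: [-0.109, 0.994, -0.0, 0.0]
contact_force: [0.6, -0.8, -1.1]
gripper_width: 49.0
```

Request:
servo_tool(rows=[[0.3, 1, -2.5, 0, 0, 0, 0], [0.3, 1, -2, 0, 0, 0, 0], [0.3, 0.6, -1.5, 0, 0, 0, 0], [0.3, 0.5, -0.5, 1, 0, 0, 0], [0.3, 0, 0, 2, 0, 0, 0], [0.3, 0, 0, 2, 0, 0, 0], [0.3, 0, 0, 1, 0, 0, 0], [0.3, 0, 0, 0, 0, 0, 0], [0.3, 0, 0, 0, 0, 0, 0]])

```text
clock: 7.4
position: [466.5, -102.6, 67.5]
ee_rot: [-0.11, 0.994, -0.0, 0.0]
contact_force: [-0.5, -0.2, -2.1]
gripper_width: 49.1
```

Run:
```python
from h import *
rel([476,-100,41])
d=shot('side','s4');t=shot('top','t4')
a=d['image'][165:265,287:387];b=t['image'][200:300,325:425]
cv2.imwrite('pics/s4c.png',np.hstack([cv2.resize(x,(400,400),interpolation=2) for x in(a,b)])[:,:,::-1])
```

```text
pos [ 466.5 -102.6   67.5] x-ang -167.3 turn z 0 shift cm [-0.98  0.05  2.65] R z [ 3.e-04 -3.e-04 -1.e+00] w 49.1 F [-0.5 -0.2 -2.1] t 7.4
```

View pics/s4c.png

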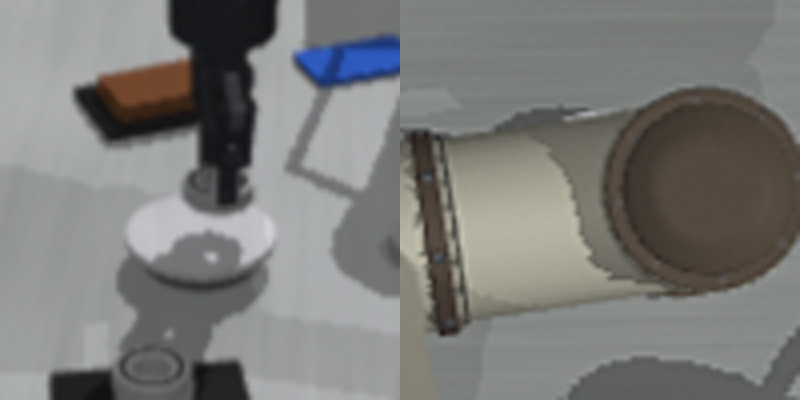

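The bearing hangs at crop (217,190) and the seat is at (200,235), so it is about 1 cm too far in -x. That agrees with the computed shift. I'll correct and lower.

Request:
servo_tool(rows=[[0.3, -0.5, 0.1, 0.5, 0, 0, 0], [0.3, -0.4, 0, 0.5, 0, 0, 0], [0.3, 0, 0, 0.5, 0, 0, 0], [0.3, 0, 0, 0.4, 0, 0, 0], [0.3, 0, 0, 0.3, 0, 0, 0], [0.3, 0, 0, 0.2, 0, 0, 0], [0.3, 0, 0, 0.1, 0, 0, 0], [0.3, 0, 0, 0, 0, 0, 0]])

```text
clock: 8.3
position: [474.6, -99.9, 42.2]
ee_rot: [-0.11, 0.994, -0.0, -0.0]
contact_force: [0.1, -1.1, -2.2]
gripper_width: 48.6
```

Not touching yet, so I'll go down in small steps.

Request:
servo_tool(rows=[[0.3, 0, 0, 0.1, 0, 0, 0], [0.3, 0, 0, 0, 0, 0, 0]])

```text
clock: 8.5
position: [474.7, -99.9, 41.4]
ee_rot: [-0.11, 0.994, 0.0, 0.0]
contact_force: [-0.4, -0.6, -1.1]
gripper_width: 48.8
```

Request:
servo_tool(rows=[[0.3, 0, 0, 0.1, 0, 0, 0], [0.3, 0, 0, 0, 0, 0, 0]])

```text
clock: 8.7
position: [474.8, -99.9, 41.0]
ee_rot: [-0.11, 0.994, -0.0, 0.0]
contact_force: [-1.3, 0.8, 4.3]
gripper_width: 48.5
```

Contact at z = 41 with +4 N. Release and rise.

Request:
servo_tool(rows=[[0.6, 0, 0, 0, 0, 0, 0], [0.7, 0, 0, 0, 0, 0, 0], [0.9, 0, 0, 0, 0, 0, 0], [0.9, 0, 0, 0, 0, 0, 0], [1, 0, 0, 0, 0, 0, 0], [1, 0, 0, -0.5, 0, 0, 0], [1, 0, 0, -1.5, 0, 0, 0], [1, 0, 0, -3, 0, 0, 0], [1, 0, 0, -3, 0, 0, 0], [1, 0, 0, -3, 0, 0, 0], [1, 0, 0, 0, 0, 0, 0]])

```text
clock: 9.8
position: [477.5, -99.9, 154.9]
ee_rot: [-0.11, 0.994, -0.001, 0.005]
contact_force: [0.3, 0.1, 0.3]
gripper_width: 85.3
```

Run:
```python
from h import *
rel([484.5,335.5,100],12.6)
```

```text
pos [477.5 -99.9 154.9] x-ang -167.3 turn z 0.08 shift cm [-10.13  42.35   5.5 ] R z [ 1.e-02  1.e-04 -1.e+00] w 85.3 F [0.3 0.1 0.3] t 9.8
```

Request:
servo_tool(rows=[[1, -0.7, 2.4, 0, 0, 0, 0], [1, -0.9, 4, 0, 0, 0, 0], [1, -0.9, 4, 0, 0, 0, 0], [1, -0.9, 4, 0, 0, 0, 0], [1, -0.9, 4, 0, 0, 0, 0], [1, -0.9, 4, 0, 0, 0, 0], [1, -0.9, 4, 0, 0, 0, 0], [1, -0.9, 4, 0, 0, 0, 0], [1, -0.9, 4, 0, 0, 0, 0], [1, -0.9, 4, 0, 0, 0, 0], [1, -0.9, 4, 0, 0, 0, 0], [1, -0.4, 0, 0, 0, 0, 0]])

```text
clock: 11.0
position: [480.4, 340.1, 149.7]
ee_rot: [-0.112, 0.994, 0.0, 0.0]
contact_force: [0.7, -0.3, 0.6]
gripper_width: 85.4
```

Request:
servo_tool(rows=[[1, 0, 0, 2, 0, 0, 0], [1, 0, 0, 2, 0, 0, 0], [1, 0, 0, 2, 0, 0, 0], [1, 0, 0, 1, 0, 0, 0], [1, 0, 0, 0, 0, 0, 0], [1, 0, 0, 0, 0, 0, 0]])

```text
clock: 11.6
position: [481.0, 335.9, 80.8]
ee_rot: [-0.11, 0.994, 0.0, 0.0]
contact_force: [-0.6, 0.3, 0.6]
gripper_width: 85.4
```

Run:
```python
from m import *
rel([484.5,335.5,38],12.6)
d=shot('side','s5');t=shot('top','t5')
# spacer again from side: old vs new, same method
e=load('side0')
for f in (e,load('s1'),d): print(rect(toworld(f,blob(f,brown(f),(321,326),30),33)))
a=d['image'][260:360,270:370];b=t['image'][200:300,325:425]
cv2.imwrite('pics/s5c.png',np.hstack([cv2.resize(x,(400,400),interpolation=2) for x in(a,b)])[:,:,::-1])
```

```text
pos [481.  335.9  80.8] x-ang -167.4 turn z 0.02 shift cm [-0.33 -0.11  4.28] R z [ 6.e-04  2.e-04 -1.e+00] w 85.4 F [-0.6  0.3  0.6] t 11.6
(array([482.3, 345.5]), array([102.7,  64.7]), np.float32(12.7))
(array([482.4, 345.6]), array([101.9,  64.6]), np.float32(12.5))
(array([482.4, 345.5]), array([101.8,  64.4]), np.float32(12.8))
```

View pics/s5c.png

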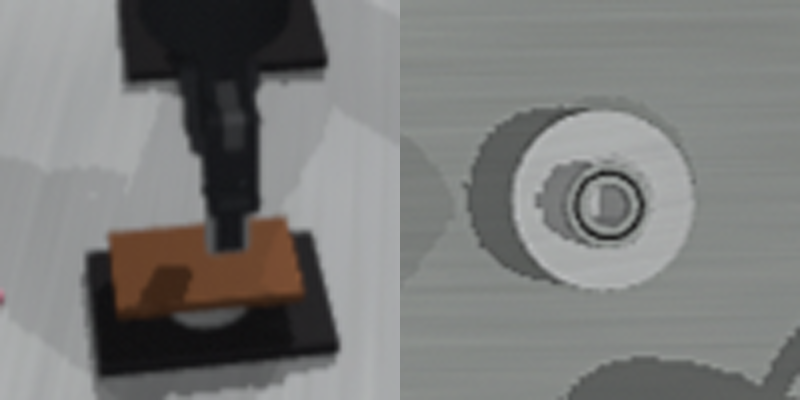

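The bearing sits near the middle of the seat (crop (610,205) against (604,200), about 4 mm), and the spacer hasn't moved. I'll estimate the fingertip height from the side images so I can choose the plate grip depth.

Run:
```python
from h import *
def yplane(d,u,v,y):
    p=ray(d,u,v,0);o=d['extrinsics'][:3,3]; return o+(p-o)*(y-o[1])/(p[1]-o[1])
for f,u,v,y0,w,z in(('s5',270+230/4,260+250/4,335.9,85,80.8),('s3',270+213/4,260+245/4,338.3,52,79.7),('s2',270+211/4,270+246/4,337.8,52,49)):
    d=load(f); print(f,[(k,(yplane(d,u,v,y0+.976*(w/2+k))-[0,0,z]).round(1)) for k in(2,8,14)])
```

```text
s5 [(2, array([4.677e+02, 3.793e+02, 4.000e-01])), (8, array([467.2, 385.2,   6. ])), (14, array([466.8, 391. ,  11.6]))]
s3 [(2, array([477.5, 365.6,  -8.8])), (8, array([477. , 371.5,  -3.2])), (14, array([476.5, 377.3,   2.4]))]
s2 [(2, array([478.6, 365.1,  -8.2])), (8, array([478.1, 371. ,  -2.3])), (14, array([477.6, 376.8,   3.5]))]
```

The tip is about 6 mm ahead of the TCP at 60 mm opening, so I'll grip the plate with TCP z ≈ 32. The tips then end level with its underside.

Request:
servo_tool(rows=[[1, -0.4, -0.1, 1.5, 0, 0, 0], [1, 0, 0, 1.5, 0, 0, 0], [1, 0, 0, 1, 0, 0, 0], [1, 0, 0, 0.8, 0, 0, 0], [1, 0, 0, 0, 0, 0, 0], [1, 0, 0, 0, 0, 0, 0]])

```text
clock: 12.3
position: [484.9, 335.9, 32.3]
ee_rot: [-0.11, 0.994, -0.0, 0.0]
contact_force: [0.6, -0.6, 0.1]
gripper_width: 85.5
```

Request:
servo_tool(rows=[[0.8, 0, 0, 0, 0, 0, 0], [0.75, 0, 0, 0, 0, 0, 0], [0.7, 0, 0, 0, 0, 0, 0], [0.65, 0, 0, 0, 0, 0, 0], [0.5, 0, 0, 0, 0, 0, 0], [0.5, 0, 0, 0, 0, 0, 0], [0.4, 0, 0, 0, 0, 0, 0]])

```text
clock: 13.0
position: [485.1, 336.3, 33.6]
ee_rot: [-0.11, 0.994, 0.001, 0.001]
contact_force: [-1.1, 0.1, 5.2]
gripper_width: 57.6
```

Request:
servo_tool(rows=[[0.3, 0, 0, -0.1, 0, 0, 0], [0.3, 0, 0, -0.2, 0, 0, 0], [0.3, 0, 0, -0.4, 0, 0, 0], [0.3, 0, 0, -0.8, 0, 0, 0], [0.3, 0, 0, -1.5, 0, 0, 0], [0.3, 0, 0, -2, 0, 0, 0], [0.3, 0, 0, 0, 0, 0, 0], [0.3, 0, 0, 0, 0, 0, 0]])

```text
clock: 13.8
position: [484.7, 335.9, 82.8]
ee_rot: [-0.11, 0.994, 0.0, 0.0]
contact_force: [-0.2, 0.0, -1.0]
gripper_width: 57.8
```

Run:
```python
from h import *
rel([521.5,-335,140],27.5)
d=shot('side','s6');t=shot('top','t6')
a=d['image'][260:360,270:370];b=t['image'][200:300,145:245]
cv2.imwrite('pics/s6c.png',np.hstack([cv2.resize(x,(400,400),interpolation=2) for x in(a,b)])[:,:,::-1])
```

```text
pos [484.7 335.9  82.8] x-ang -167.4 turn z -14.9 shift cm [ 27.71 -61.21  -5.79] R z [ 5.e-04  1.e-03 -1.e+00] w 57.8 F [-0.2  0.  -1. ] t 13.8
```

View pics/s6c.png

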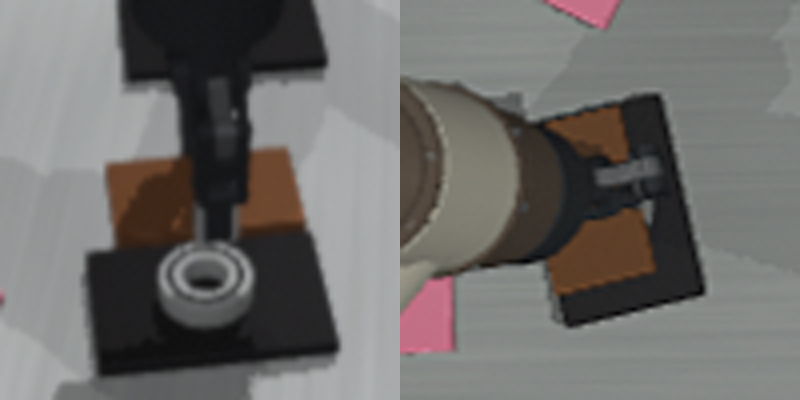

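The plate is held level and the lower bearing stayed behind. I'll raise, turn by -14.9° and carry it to the pile.

Request:
servo_tool(rows=[[0.3, 0, 0, -2, 0, 0, -3], [0.3, 0, 0, -2, 0, 0, -5], [0.3, 0, 0, -1.8, 0, 0, -5], [0.3, 0, 0, 0, 0, 0, -1.9], [0.3, 0.7, -1.7, 0, 0, 0, 0], [0.3, 1.5, -3.5, 0, 0, 0, 0], [0.3, 1.5, -3.5, 0, 0, 0, 0], [0.3, 1.5, -3.5, 0, 0, 0, 0], [0.3, 1.5, -3.5, 0, 0, 0, 0], [0.3, 1.5, -3.5, 0, 0, 0, 0], [0.3, 1.5, -3.5, 0, 0, 0, 0], [0.3, 1.5, -3.5, 0, 0, 0, 0]])

```text
clock: 15.1
position: [505.1, 49.2, 139.3]
ee_rot: [-0.237, 0.971, -0.0, -0.001]
contact_force: [0.6, 0.2, 0.1]
gripper_width: 57.6
```

Request:
servo_tool(rows=[[0.3, 1.5, -3.5, 0, 0, 0, 0], [0.3, 1.5, -3.5, 0, 0, 0, 0], [0.3, 1.5, -3.5, 0, 0, 0, 0], [0.3, 1.5, -3.5, 0, 0, 0, 0], [0.3, 1.5, -3.5, 0, 0, 0, 0], [0.3, 1.5, -3.5, 0, 0, 0, 0], [0.3, 1.5, -3, 0, 0, 0, 0], [0.3, 1.5, -3, 0, 0, 0, 0], [0.3, 1.5, -2, 0, 0, 0, 0], [0.3, 1.5, -1.5, 0, 0, 0, 0], [0.3, 0, 0, 0, 0, 0, 0], [0.3, 0, 0, 0, 0, 0, 0]])

```text
clock: 16.3
position: [512.9, -288.5, 139.1]
ee_rot: [-0.237, 0.972, 0.001, -0.001]
contact_force: [0.0, -0.4, 0.3]
gripper_width: 57.6
```

Run:
```python
from h import *
rel([521.5,-335,60],27.5)
```

```text
pos [ 512.9 -288.5  139.1] x-ang -152.6 turn z -0.1 shift cm [ 1.37 -4.54  7.91] R z [-2.4e-03  9.0e-04 -1.0e+00] w 57.6 F [ 0.  -0.4  0.3] t 16.3
```

Request:
servo_tool(rows=[[0.3, 0.4, -1.5, 1, 0, 0, 0], [0.3, 0.5, -1.5, 2, 0, 0, 0], [0.3, 0.5, -1.5, 2, 0, 0, 0], [0.3, 0, 0, 2, 0, 0, 0], [0.3, 0, 0, 1, 0, 0, 0], [0.3, 0, 0, 0, 0, 0, 0], [0.3, 0, 0, 0, 0, 0, 0]])

```text
clock: 17.0
position: [523.2, -334.3, 60.6]
ee_rot: [-0.238, 0.971, -0.0, 0.0]
contact_force: [0.3, -0.2, -0.4]
gripper_width: 58.0
```

Run:
```python
from m import *
rel([521.5,-335,35],27.5)
d=shot('side','s7');t=shot('top','t7')
a=d['image'][135:235,278:378];b=t['image'][180:280,425:525]
cv2.imwrite('pics/s7c.png',np.hstack([cv2.resize(x,(400,400),interpolation=2) for x in(a,b)])[:,:,::-1])
```

```text
pos [ 523.2 -334.3   60.6] x-ang -152.4 turn z 0.09 shift cm [0.18 0.02 2.56] R z [ 3.e-04 -5.e-04 -1.e+00] w 58.0 F [ 0.3 -0.2 -0.4] t 17.0
```

View pics/s7c.png

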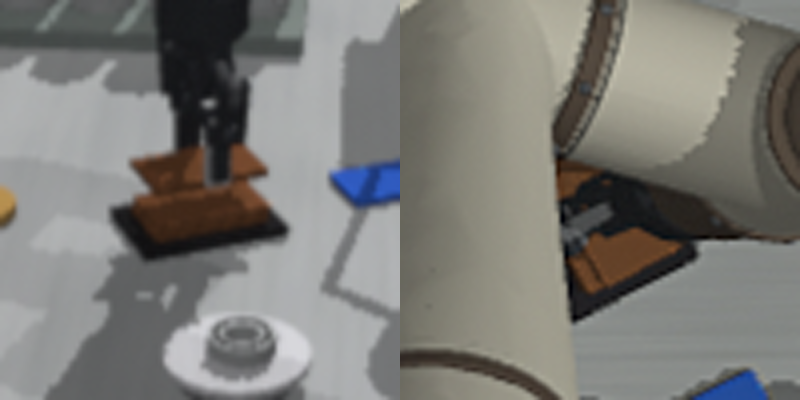

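Side crop: the held plate's edges run parallel to the pile and sit directly above it (left corner at crop x 132 against 133). I'll lower it.

Request:
servo_tool(rows=[[0.3, 0.1, 0, 0.7, 0, 0, 0], [0.3, 0, 0, 0.7, 0, 0, 0], [0.3, 0, 0, 0.5, 0, 0, 0], [0.3, 0, 0, 0.3, 0, 0, 0], [0.3, 0, 0, 0.2, 0, 0, 0], [0.3, 0, 0, 0, 0, 0, 0]])

```text
clock: 17.7
position: [521.7, -334.9, 35.9]
ee_rot: [-0.238, 0.971, 0.0, -0.0]
contact_force: [0.1, -0.8, -0.5]
gripper_width: 58.1
```

Request:
servo_tool(rows=[[0.3, 0, 0, 0.1, 0, 0, 0], [0.3, 0, 0, 0, 0, 0, 0]])

```text
clock: 17.9
position: [521.9, -334.9, 35.4]
ee_rot: [-0.238, 0.971, -0.0, 0.0]
contact_force: [-0.2, 0.1, -1.3]
gripper_width: 57.5
```

Request:
servo_tool(rows=[[0.3, 0, 0, 0.1, 0, 0, 0], [0.3, 0, 0, 0, 0, 0, 0]])

```text
clock: 18.1
position: [522.0, -335.0, 34.7]
ee_rot: [-0.238, 0.971, -0.0, 0.0]
contact_force: [0.5, -0.1, 1.0]
gripper_width: 57.5
```

Request:
servo_tool(rows=[[0.3, 0, 0, 0.05, 0, 0, 0], [0.3, 0, 0, 0, 0, 0, 0]])

```text
clock: 18.3
position: [522.1, -335.0, 34.7]
ee_rot: [-0.238, 0.971, -0.0, 0.0]
contact_force: [-1.6, 1.3, 5.5]
gripper_width: 57.8
```

Contact at z = 34.7, as predicted. I'll release, rise and move clear.

Request:
servo_tool(rows=[[0.7, 0, 0, 0, 0, 0, 0], [0.75, 0, 0, 0, 0, 0, 0], [0.85, 0, 0, 0, 0, 0, 0], [0.9, 0, 0, 0, 0, 0, 0], [1, 0, 0, 0, 0, 0, 0], [1, 0, 0, 0, 0, 0, 0], [1, 0, 0, -0.5, 0, 0, 0], [1, 0, 0, -1.5, 0, 0, 0], [1, 0, 0, -3, 0, 0, 0], [1, 0, 0, -4, 0, 0, 0], [1, 0, 0, -4, 0, 0, 0], [1, 0, 0, -4, 0, 0, 0]])

```text
clock: 19.5
position: [521.6, -334.9, 205.9]
ee_rot: [-0.238, 0.971, -0.0, 0.0]
contact_force: [1.0, -0.1, 0.9]
gripper_width: 85.6
```

Request:
servo_tool(rows=[[1, 2, -2, 0, 0, 0, 0], [1, 4, -3, 0, 0, 0, 0], [1, 4, -3, 0, 0, 0, 0], [1, 4, -3, 0, 0, 0, 0], [1, 4, -3, 0, 0, 0, 0], [1, 3, -3, 0, 0, 0, 0], [1, 2, -2, 0, 0, 0, 0], [1, 0, 0, 0, 0, 0, 0], [1, 0, 0, 0, 0, 0, 0], [1, 0, 0, 0, 0, 0, 0]])

```text
clock: 20.5
position: [406.0, -608.9, 204.1]
ee_rot: [-0.238, 0.971, 0.0, 0.0]
contact_force: [-0.5, 0.2, -0.0]
gripper_width: 85.7
```

Run:
```python
from m import *
print({k:np.round(v,2) for k,v in read_state().items() if k in('position','contact_force','clock','joint_vel')})
d=shot('side','s8');t=shot('top','t8')
print('spacer on pile, top view',rect(toworld(t,blob(t,brown(t),(470,229)),34)))
g=cv2.cvtColor(t['image'],cv2.COLOR_RGB2HSV)[:,:,2]
a=d['image'][135:235,278:378];b=t['image'][180:280,425:525];c=t['image'][200:300,325:425]
cv2.imwrite('pics/s8c.png',np.hstack([cv2.resize(x,(266,266),interpolation=2) for x in(a,b,c)])[:,:,::-1])
```

```text
{'clock': np.float64(20.5), 'joint_vel': array([ 0.01, -0.01, -0.  ,  0.  ,  0.  , -0.  ]), 'position': array([ 406.01, -608.88,  204.05]), 'contact_force': array([-0.47,  0.16, -0.01])}
spacer on pile, top view (array([ 522. , -335.2]), array([101.8,  65.3]), np.float32(26.4))
```

View pics/s8c.png

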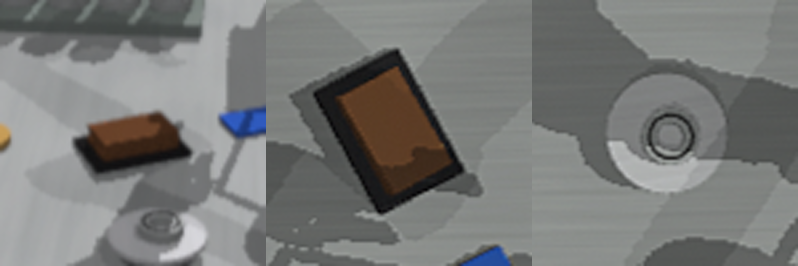

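The spacer lies squarely on the pile at (522,-335), 26.4° against 27.5° before. The bearing is in the seat's middle, crop (670,136) against (667,132). Handing in.

```bash
python3 -c "
from bench import *
print(job_done())"
```

```text
the job is handed in; nothing more can be done
None
```

I set the top bearing on the round seat, then laid the brown spacer plate on the pile. Both were lowered to light contact (about 4–6 N) and released. I handed the job in with the arm clear, at about 20.5 s; it reports no verdict.

- **Bearing:** the last top view shows it flat on the seat, about 3–4 mm from the middle (limit 18 mm).
- **Spacer:** in the last top view it is centred at (522.0, -335.2) mm, turned 26.4°. The pile measured (521.7, -336.0) mm and 27.5° before placing, so it is about 1 mm and 1° off. The black board is visible evenly around the pile, so I saw no sign that the pile had shifted.
- **Disagreements:**
  - The side view put the pile and the stack up to 25 mm off in y, because its colour mask included the plate edges. I used the top view instead.
  - The gripper read about 3 mm less than the true part width on both grasps. Neither grasp slipped.

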